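Stack the dried dishes on the dish warmer and start it

ROBOT

A 6-joint arm with a two-finger parallel gripper is mounted at the origin on a cart in front of the work surface, level with it; the furniture and walls round the work are solid. World frame = base frame: x ahead of the robot, y to its left, z up, the work surface at z = 0. Lengths are in m, angles in rad, forces in N, time in s.
With the tool pointing down it reaches from about 0.25 to 0.725 m from the base axis. Payload 4 kg.
Tool frame: the origin (TCP) lies midway between the tips of the shut fingers; the grasp point (between the pads) lies 19 mm behind it (bot.grip_depth is the distance from the TCP to the grasp point, in m); z points along the fingers, y is the line along which they close (so a half turn about z gives the same grasp; the last joint's range is limited). The gripper opens to 85 mm and grips with 20 to 120 N. Pads are 22 mm wide; open, the fingers measure 114 mm over their backs; the gripper's body (76 mm by 85 mm) begins 54 mm behind the grasp point. The pads swing forward as they close: fully open they stand 13 mm farther back than shut.
Start: joints at [1.161, 0.241, 0.005, 1.335, 0, 1.571], TCP at [0.199, 0.459, 0.231] pointing down, gripper open.
Joint ranges: [-2.72, 2.72], [-1.05, 1.87], [-1.09, 1.28], [-1.99, 2.15], [-1.42, 1.44], [-3.14, 3.14]. Speed limits (rad/s): [2.79, 2.79, 3.14, 3.14, 3.14, 3.14].

INTERFACE

Orientations are given as a unit quaternion [x, y, z, w].
In Python, from workcell import bot gives the robot as it stands.
- The arm moves only by the shell command python3 -m creep 'ROWS'. ROWS is JSON, one flat list of numbers, 5 for each row, row after row: the shift along the world's x, y, z in m, then the turn about the world's z in rad, then the finger opening in m, from 0 to 0.0854. In form: [x, y, z, twist, claw, x, y, z, twist, claw, ...]. A call has 1 to 10 rows; each row is the pose to reach, as a shift and turn from the pose commanded when the call began; what a row does not reach only later rows make up. A row lasts 1/12 s, in which the tool goes at most 41.7 mm and 7.16 degrees, less where a joint would pass 70% of its speed; a pose out of reach is approached as far as the arm can. A call with a gripper value outside its range is refused whole. The fingers move at their own pace and stop on an object; the grip force is fixed at half the most. Time passes only in rows, so rows that repeat a pose let the fingers close. It gives the time, the measured TCP pose, the force, the opening and the grip force at its end, in the units of the state.
- bot.get_obs(): the state, without advancing time (a new reading comes with each control period).
- bot.camera(name): name is "side" or "top" or "wrist"; returns a dict with "pixels" (400x640x3 uint8, red, green, blue), "camera_matrix" (3x3 intrinsics, pixels), "dist_coeffs" ([k1, k2, p1, p2, k3] as OpenCV has them; the pictures are not rectified), "extrinsics" (4x4, takes a point from world to camera coordinates); the wrist camera has in their place "T_tool_cam" (4x4, takes a point from camera to tool coordinates, whose origin is the TCP and whose axes are the flange's). Camera axes: x right, y down, z forward; pixel columns grow to the right and rows downward; lengths in m; the calibration is good to about 2 mm. A picture is of the moment at which its call begins: read the wrist's pose just before it. There is no depth.
- bot.job_done(): hands the job in; it is judged then, once.
Trained networks look in the newest picture that a camera, given by its name, has taken for a name from the list of things; names that differ only in an ending like _2 or _b are one class to them, and where a whole thing is asked for, a point or a joint stands for the part that bears it (a point fixed in the world has none). Each returns a list of dicts, best first, with "score" (0 to 1); they miss things now and then, are a little off and sometimes report something else, mostly with a low value. They report only what shows in the picture. A call takes as long as a camera call.
- bot.look_for(camera, thing): "centre" ([column, row] as shares, 0 to 1, of the picture: columns of its width, rows of its height, amid what is visible of it).
- bot.place_of(camera, thing): "centre" ([column, row] as shares, 0 to 1, of the picture: columns of its width, rows of its height: a listed point, or the origin of a listed thing).
The state is a dict: "clock": time; "joint_pos": joint angles; "joint_vel": joint speeds; "tau": joint torques, N m; "eef_pos": TCP position; "tool_rot": TCP orientation; "ft_force": force on the tool from outside, world axes, zero at the start; "ft_torque": the same for the moment, N m; "grip_width": finger opening in m; "grasp_force": force on a finger pad.
Only numpy, scipy, OpenCV 4.12 (cv2) and the standard library are available. Lean on these libraries where they do the work, as an engineer would, in place of code of your own. Each camera call takes 0.05 s, during which the arm holds its last target. There are 200 camera calls.

TASK

Take the two oblong stoneware dishes from the sloping drying rack, one at a time, and nest them squarely on the dish that already stands on the warmer's hot plate, so that each foot sits down in the well below and the three make one straight pile; set them down, do not drop them. Then start the warmer: twist its spring-return switch clockwise to its stop, hold it there for a moment and let it spring back. Leave the wooden board in the rack and the things standing around where they are.

Things in the scene. Friction and masses are not known exactly. Their poses are not given: they have to be found in the camera images.
- dish_1: Oblong dark-grey stoneware dish, 170 (x) x 66 (y) x 17 mm, 0.22 kg. Origin: centre of the underside of its foot, z out of the dish. z 0 to 5: round-beaded foot ring, 150 x 46 mm outside; 5 to 17: body with upright sides, 8 mm flat rim round a well 154 x 50 mm, 6.5 mm deep. Starts in one of the rack's three lanes, tilted 25 degrees, +x end high, well facing up and toward the robot.
- dish_2: The second, identical dish, in another lane of the rack. Nested squarely, one dish stands 12 mm above the one below (origin to origin), rim carrying body, and its foot has 2 mm of play to each side in the well. Either way round (half a turn) is alike.
- dish_base: The third, identical dish; stands level on the hot plate and is the bottom of the pile.
- oak_board: Flat wooden serving board with no rim or well, 170 x 66 x 17 mm over two 5 mm cleats, in the remaining lane of the rack; not to be moved. Origin: centre of the underside of the cleats, axes as the dishes.
- rack: Fixed steel wire drying rack, 336 (y) x 180 (x) x 120 mm high. Origin: centre of its foot, +x up the slope. Three lanes (y = -112, 0, 112 mm) slope at 25 degrees, low end toward the robot; two 6 mm wires 56 mm apart carry each dish's body, foot between them, ends turned up 14 mm. A dish in a lane has its origin at x = 0, z = 78 mm; gaps between neighbours 46 mm. Lift square to the slope.
- warmer: Counter-top dish warmer, steel case 220 mm (x) x 310 mm (y) x 48 mm high, fixed. Origin: centre of its underside, z up. The 196 x 196 mm hot plate is centred at x = 0, y = +45 mm, its face at z = 50 mm; the switch is on the other side, at x = 12, y = -106 mm.
- start_switch (a joint): The warmer's black spring-return switch, axis upright: 0 at rest, grows as it turns clockwise seen from above, 1.05 rad at its stop; a spring (about 0.04 to 0.14 N m) brings it back to 0 when released.
- switch_grip (a point): Point on the switch's axis, in the middle of its grip bar, 26 mm above the warmer's case. The bar is 50 mm long x 13 mm thick, from 7.5 to 35.5 mm above the case on a 52 mm disc; the point's x axis runs along the bar and turns with it.
- ramekin: Bystander: small white sauce cup, 70 mm wide, 42 mm high; origin under its centre. Leave alone.
- shaker: Bystander: steel shaker, 52 mm wide, 88 mm high; origin under its centre. Leave alone.
- label_box: Bystander: small white box of labels, 60 x 52 mm, 29 mm high; origin under its centre. Leave alone.

How it is judged:
By the outcome, as a careful person would: the job done as asked, in the order asked, and still so for the second after the job is handed in, with the robot touching nothing.
It also fails if it takes over 72 s, if anything falls off the work surface, if the arm or the gripper's body presses on something with over 40 N, if the wrist force passes 120 N, or if a joint passes its speed limit or range.

## Working session

There is one attempt and no reset: what is moved stays moved. The work goes in short steps, Python scripts to look and compute and a shell command to move; the robot and the scene stay as the last step left them, time stands still between calls to the robot, and variables do not carry over. Pictures are saved under pics/ and viewed, at most 10 in all, crops included, and the job is handed in when it is done.

```bash
ls; mkdir -p pics
cat > h.py <<'E'
import numpy as np, cv2
from scipy.spatial.transform import Rotation as R
from scipy.optimize import least_squares
from workcell import bot
def shot(name):
    o=bot.get_obs(); c=bot.camera(name)
    if name=='wrist':
        T=np.eye(4); T[:3,:3]=R.from_quat(o['tool_rot']).as_matrix(); T[:3,3]=o['eef_pos']
        c['E']=np.linalg.inv(T@np.array(c['T_tool_cam']))
    else: c['E']=np.array(c['extrinsics'])
    c['K']=np.array(c['camera_matrix']); c['d']=np.array(c['dist_coeffs']); return c
def proj(c,P):
    P=np.atleast_2d(np.array(P,float))
    return cv2.projectPoints(P,cv2.Rodrigues(c['E'][:3,:3])[0],c['E'][:3,3],c['K'],c['d'])[0][:,0]
def ray(c,uv):
    n=cv2.undistortPoints(np.array([[uv]],float),c['K'],c['d'])[0,0]
    Rm=c['E'][:3,:3]; return -Rm.T@c['E'][:3,3], Rm.T@np.array([n[0],n[1],1])
def onz(c,uv,z):
    o,d=ray(c,uv); return o+d*(z-o[2])/d[2]
def tri(obs):
    A=np.zeros((3,3));b=np.zeros(3)
    for c,uv in obs:
        o,d=ray(c,uv); d=d/np.linalg.norm(d); M=np.eye(3)-np.outer(d,d); A+=M;b+=M@o
    p=np.linalg.solve(A,b); return p,[np.round(proj(c,p)[0]-uv,1) for c,uv in obs]
def px(r): return np.array(r['centre'])*[640,400]
E
python3 - <<'E'
from h import *
np.set_printoptions(precision=3,suppress=True)
o=bot.get_obs(); print(o['clock'],o['eef_pos'],o['grip_width'],bot.grip_depth)
S={n:shot(n) for n in ['side','top','wrist']}
for n,c in S.items():
    cv2.imwrite(f'pics/a_{n}.png',c['pixels'][:,:,::-1]); print(n,'cam at',ray(c,[320,200])[0])
    for t in ['dish_1','oak_board','rack','warmer','start_switch','switch_grip','ramekin','shaker','label_box']:
        print(n,t,[(np.round(px(r)).tolist(),round(r['score'],2)) for r in bot.place_of(n,t)])
E
```

```text
pics
0.0 [0.199 0.458 0.23 ] 0.0853781926658357 0.0187
side cam at [-0.095 -1.362  0.692]
side dish_1 [([296.0, 180.0], 0.96), ([320.0, 187.0], 0.63), ([255.0, 221.0], 0.41)]
side oak_board [([273.0, 171.0], 0.57)]
side rack [([292.0, 200.0], 0.84), ([316.0, 253.0], 0.67), ([352.0, 223.0], 0.4)]
side warmer [([316.0, 255.0], 0.7)]Traceback (most recent call last):
  File "<stdin>", line 8, in <module>
ValueError: it knows: dish, dish_base, label_box, oak_board, rack, ramekin, shaker, switch_grip, warmer
```

Run:
```python
from h import *
np.set_printoptions(precision=3,suppress=True)
import pickle
S={n:shot(n) for n in ['side','top','wrist']}
D={}
for n,c in S.items():
    cv2.imwrite(f'pics/a_{n}.png',c['pixels'][:,:,::-1]); print(n,'cam at',ray(c,[320,200])[0])
    for t in ['dish','dish_base','oak_board','rack','warmer','switch_grip','ramekin','shaker','label_box']:
        D[n,t]=[(px(r),r['score']) for r in bot.place_of(n,t)]
        print(n,t,[(np.round(p).tolist(),round(s,2)) for p,s in D[n,t]])
for t in ['oak_board','rack','warmer','switch_grip','ramekin','shaker','label_box','dish_base']:
    if D['side',t] and D['top',t]: print(t,tri([(S[n],D[n,t][0][0]) for n in ['side','top']]))
pickle.dump(S,open('a.pkl','wb'))
```

```text
side cam at [-0.095 -1.362  0.692]
side dish [([321.0, 189.0], 0.88), ([295.0, 183.0], 0.86)]
side dish_base []
side oak_board [([273.0, 174.0], 0.62)]
side rack [([295.0, 202.0], 0.72)]
side warmer [([318.0, 253.0], 0.81), ([350.0, 300.0], 0.73)]
side switch_grip [([341.0, 245.0], 0.54)]
side ramekin [([254.0, 220.0], 0.86)]
side shaker [([338.0, 243.0], 0.3)]
side label_box [([347.0, 302.0], 0.8)]
top cam at [ 0.396 -0.064  1.448]
top dish [([218.0, 182.0], 0.77), ([256.0, 173.0], 0.56)]
top dish_base [([337.0, 225.0], 0.75)]
top oak_board []
top rack [([224.0, 187.0], 0.91), ([437.0, 243.0], 0.16)]
top warmer [([353.0, 227.0], 0.79)]
top switch_grip [([388.0, 220.0], 0.51)]
top ramekin [([247.0, 252.0], 0.95)]
top shaker [([256.0, 176.0], 0.59), ([305.0, 168.0], 0.53)]
top label_box [([435.0, 242.0], 0.65), ([256.0, 173.0], 0.58)]
wrist cam at [0.123 0.492 0.375]
wrist dish []
wrist dish_base []
wrist oak_board []
wrist rack []
wrist warmer []
wrist switch_grip []
wrist ramekin []
wrist shaker []
wrist label_box []
rack (array([0.628, 0.222, 0.001]), [array([ 0., -0.]), array([-0. ,  0.1])])
warmer (array([ 0.508, -0.182,  0.006]), [array([-0.3,  0. ]), array([ 0.1, -0.3])])
switch_grip (array([ 0.527, -0.279,  0.069]), [array([-0.9,  0.1]), array([ 0.4, -0.7])])
ramekin (array([0.431, 0.142, 0.   ]), [array([-1.9,  0.1]), array([ 0.8, -2. ])])
shaker (array([ 0.72 ,  0.13 , -0.152]), [array([-8.1,  0.9]), array([ 4. , -7.6])])
label_box (array([ 0.464, -0.434, -0.004]), [array([ 1.6, -0.3]), array([-0.6,  1.1])])
```

View pics/a_side.png

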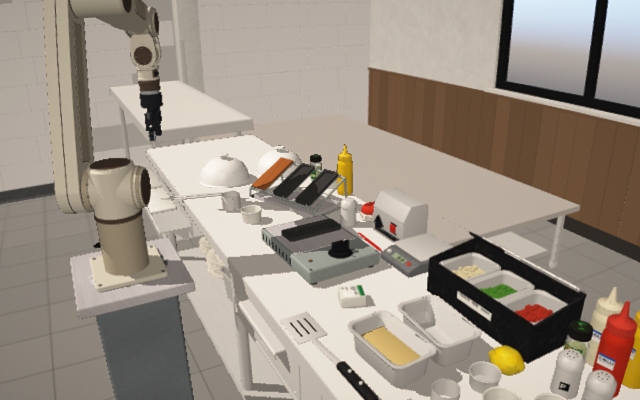

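View pics/a_top.png

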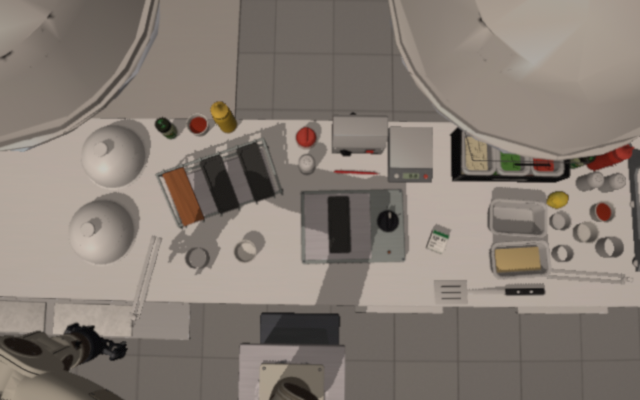

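Run:
```python
from h import *
import pickle
np.set_printoptions(precision=3,suppress=True)
S=pickle.load(open('a.pkl','rb'))
o=bot.get_obs(); print(R.from_quat(o['tool_rot']).as_matrix()); print(np.array(S['wrist']['T_tool_cam']))
t=S['top']
for n,uv,z in [('mid',(218,182),.08),('right',(256,173),.08),('base',(339.5,225),.065),('base top',(340,195.5),.067),('base bot',(339,253.5),.067)]: print(n,onz(t,uv,z))
print(tri([(S['side'],(296,181)),(t,(218,183))]),tri([(S['side'],(321,188)),(t,(256,173))]))
```

```text
[[-0.917  0.398  0.   ]
 [ 0.398  0.917  0.   ]
 [-0.     0.    -1.   ]]
[[ 0.001 -0.947 -0.322  0.083]
 [ 1.     0.     0.001  0.   ]
 [-0.001 -0.322  0.947 -0.144]
 [ 0.     0.     0.     1.   ]]
mid [0.629 0.225 0.08 ]
right [0.658 0.113 0.08 ]
base [ 0.509 -0.137  0.065]
base top [ 0.597 -0.137  0.067]
base bot [ 0.425 -0.136  0.067]
(array([0.629, 0.224, 0.08 ]), [array([-1. ,  0.1]), array([ 0.5, -1.1])]) (array([0.665, 0.11 , 0.083]), [array([-2.4,  0.3]), array([ 1.2, -2.5])])
```

```bash
python3 -m creep '[0.04,-0.03,0.04,0.12,0.085, 0.08,-0.06,0.07,0.24,0.085, 0.11,-0.085,0.07,0.36,0.085, 0.14,-0.11,0.07,0.48,0.085, 0.175,-0.135,0.07,0.6,0.085, 0.21,-0.16,0.07,0.68,0.085, 0.245,-0.18,0.07,0.68,0.085, 0.28,-0.205,0.07,0.68,0.085, 0.315,-0.23,0.07,0.68,0.085, 0.35,-0.258,0.07,0.68,0.085]'
python3 -m creep '[0,0,0,0,0.085,0,0,0,0,0.085]'
python3 - <<'E'
from h import *
np.set_printoptions(precision=3,suppress=True)
import pickle
o=bot.get_obs(); print(o['joint_pos'],o['eef_pos'],R.from_quat(o['tool_rot']).as_matrix()[:,1])
c=shot('wrist'); cv2.imwrite('pics/b.png',c['pixels'][:,:,::-1]); pickle.dump(c,open('b.pkl','wb'))
for t in ['dish','oak_board','rack']: print(t,[(np.round(px(r),1).tolist(),round(r['score'],2),onz(c,px(r),.0 if t=='rack' else .08)) for r in bot.place_of('wrist',t)])
E
```

```text
clock: 2.68
eef_pos: [0.5053, 0.2331, 0.3013]
tool_rot: [-0.135, 0.991, 0.0, 0.0]
ft_force: [-0.7, 1.0, -0.4]
grip_width: 0.0849
grasp_force: 0.0
clock: 2.85
eef_pos: [0.5053, 0.2326, 0.3002]
tool_rot: [-0.132, 0.991, -0.0, -0.001]
ft_force: [-1.0, 0.7, -0.4]
grip_width: 0.0854
grasp_force: 0.0
[0.431 0.342 0.32  1.551 0.    0.166] [0.505 0.233 0.3  ] [-0.263  0.965 -0.   ]
dish [([291.4, 247.9], 0.65, array([0.625, 0.222, 0.08 ])), ([215.8, 256.6], 0.64, array([0.668, 0.117, 0.08 ]))]
oak_board [([368.7, 242.1], 0.74, array([0.585, 0.329, 0.08 ]))]
rack []
```

View pics/b.png

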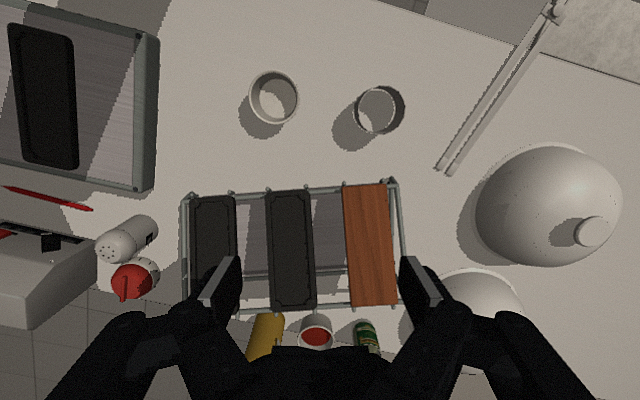

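```bash
python3 -m creep '[-0.03,-0.035,0,0,0.085, -0.05,-0.065,0,0,0.085,-0.05,-0.065,0,0,0.085,-0.05,-0.065,0,0,0.085]'
cat >> h.py <<'E'
def box(p,zlo=.005,zhi=.017,L=.170,W=.066):
    # p: x y z yaw tilt(+x end up)
    M=R.from_euler('ZY',[p[3],-p[4]]).as_matrix()
    return np.array([p[:3]+M@[a*L/2,b*W/2,z] for a in(-1,1) for b in(-1,1) for z in (zlo,zhi)])
def hull(c,p,**k): return cv2.convexHull(proj(c,box(p,**k)).astype(np.float32))
def cont(c,p0,thr,pad=14,**k):
    g=cv2.cvtColor(c['pixels'],cv2.COLOR_RGB2GRAY); h=hull(c,p0,**k)
    m=np.zeros(g.shape,np.uint8); cv2.fillConvexPoly(m,h.astype(int),1); m=cv2.dilate(m,np.ones((2*pad+1,)*2))
    b=((g<thr)&(m>0)).astype(np.uint8); b=cv2.morphologyEx(b,cv2.MORPH_OPEN,np.ones((5,5)))
    cs=cv2.findContours(b,cv2.RETR_EXTERNAL,cv2.CHAIN_APPROX_NONE)[0]
    q=max(cs,key=cv2.contourArea)[:,0].astype(float)
    inner=cv2.erode(m,np.ones((3,3)))
    return np.array([u for u in q if inner[int(u[1]),int(u[0])]]),b
def fit(views,p0,free,thr=45,lim=7,**k):
    p0=np.array(p0,float); C=[cont(c,p0,thr,**k)[0] for c in views]
    def res(v):
        p=p0.copy(); p[free]=v
        return np.concatenate([[cv2.pointPolygonTest(hull(c,p,**k),(float(u[0]),float(u[1])),True) for u in q[::2]] for c,q in zip(views,C)])
    s=least_squares(res,p0[free],loss='soft_l1',f_scale=1,diff_step=1e-4,x_scale=[.01]*len(free))
    p=p0.copy();p[free]=s.x; return p,np.median(np.abs(res(s.x))),C
E
python3 - <<'E'
from h import *
np.set_printoptions(precision=4,suppress=True)
import pickle
b=pickle.load(open('b.pkl','rb')); c=shot('wrist'); pickle.dump(c,open('c.pkl','wb'))
g=cv2.cvtColor(b['pixels'],cv2.COLOR_RGB2GRAY); print(g[250,285:300],g[210:212,255:275],g[230,310:330])
for t in ['dish','oak_board']: print(t,[(np.round(px(r),1).tolist(),round(r['score'],2)) for r in bot.place_of('wrist',t)])
ov=c['pixels'][:,:,::-1].copy()
for nm,p0 in [('mid',[.627,.223,.08,.267,.436]),('right',[.662,.113,.08,.267,.436])]:
    for vs in ([b,c],[c]):
        p,e,C=fit(vs,p0,[0,1,2,3] if len(vs)==2 else [0,1,3]); print(nm,p,e,[len(q) for q in C])
        if len(vs)==2:
            cv2.polylines(ov,[hull(c,p).astype(int)],1,(0,255,0),1)
            for u in C[1][::3]: ov[int(u[1]),int(u[0])]=(0,0,255)
cv2.imwrite('pics/c.png',ov)
E
```

```text
clock: 3.38
eef_pos: [0.4517, 0.1692, 0.3017]
tool_rot: [-0.135, 0.991, 0.0, 0.0]
ft_force: [0.8, 0.8, -0.4]
grip_width: 0.0854
grasp_force: 0.0
[33 33 32 35 31 34 33 34 37 29 29 37 32 36 33] [[76 74 77 77 78 80 80 76 80 82 48 34 29 38 33 22 28 38 36 32]
 [79 80 86 77 81 89 82 81 75 88 48 26 32 32 34 33 30 36 35 33]] [28 37 36 75 79 76 76 77 78 77 76 73 78 73 79 78 73 73 78 74]
dish [([318.2, 288.8], 0.69), ([247.5, 291.9], 0.58)]
oak_board [([394.5, 281.5], 0.87)]
mid [0.6313 0.2232 0.0693 0.3427 0.436 ] 0.470535270392013 [331, 298]
mid [0.6268 0.2224 0.08   0.3369 0.436 ] 0.9763478246969967 [298]
right [0.6682 0.1165 0.0759 0.3391 0.436 ] 0.9047176784876191 [299, 298]
right [0.6657 0.1163 0.08   0.3357 0.436 ] 0.8344212098398632 [298]
```

View pics/c.png

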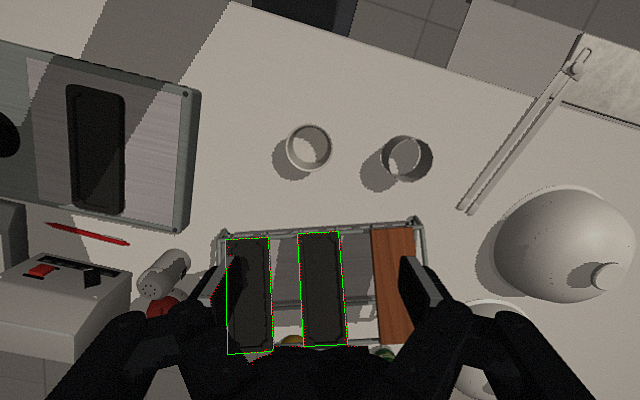

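```bash
python3 -m creep '[0.035,-0.01,-0.015,0.07,0.085, 0.07,-0.02,-0.03,0.07,0.085, 0.105,-0.03,-0.045,0.07,0.085, 0.14,-0.04,-0.06,0.07,0.085, 0.175,-0.05,-0.08,0.07,0.085, 0.209,-0.054,-0.1,0.07,0.085, 0.209,-0.054,-0.1,0.07,0.085,0.209,-0.054,-0.1,0.07,0.085,0.209,-0.054,-0.1,0.07,0.085]'
python3 - <<'E'
from h import *
np.set_printoptions(precision=4,suppress=True)
o=bot.get_obs(); y=R.from_quat(o['tool_rot']).as_matrix()[:,1]; print(o['joint_pos'],o['eef_pos'],np.arctan2(y[1],y[0])-np.pi/2)
c=shot('wrist'); cv2.imwrite('pics/d.png',c['pixels'][:,:,::-1])
for t in ['dish','oak_board']: print(t,[(np.round(px(r),1).tolist(),round(r['score'],2),onz(c,px(r),.078)) for r in bot.place_of('wrist',t)])
E
```

```text
clock: 4.28
eef_pos: [0.6629, 0.1164, 0.2002]
tool_rot: [-0.17, 0.985, 0.0, -0.001]
ft_force: [-0.1, 0.6, -0.1]
grip_width: 0.0848
grasp_force: 0.0
[ 0.1738  0.6136  0.4937  1.4522  0.0003 -0.1675] [0.6629 0.1164 0.2002] 0.3413036867041488
dish [([428.6, 196.0], 0.81, array([0.627 , 0.2209, 0.078 ])), ([318.3, 197.4], 0.64, array([0.6658, 0.1163, 0.078 ]))]
oak_board [([545.5, 192.5], 0.59, array([0.5845, 0.3296, 0.078 ]))]
```

View pics/d.png

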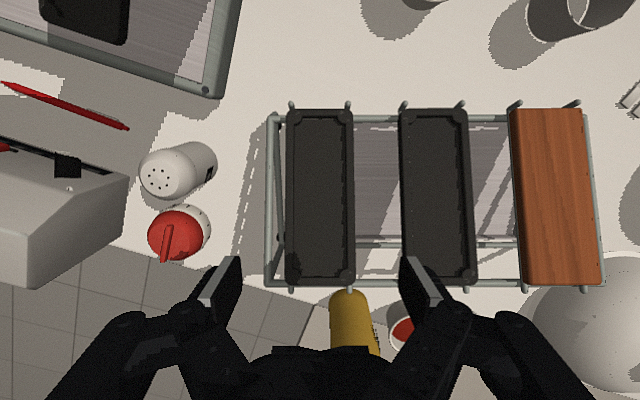

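Run:
```python
from h import *
import pickle
np.set_printoptions(precision=4,suppress=True)
c=shot('wrist'); pickle.dump(c,open('d.pkl','wb')); b=pickle.load(open('b.pkl','rb'))
for nm,p0 in [('mid',[.629,.2228,.076,.338,.436]),('right',[.666,.117,.076,.338,.436])]:
    for vs in ([b,c],[c]):
        for fr in ([0,1,2,3],[0,1,3]):
            p,e,C=fit(vs,p0,fr,thr=52); print(nm,p,e,[len(q) for q in C])
```

```text
mid [0.6317 0.2274 0.062  0.2386 0.436 ] 5.916277368019301 [316, 1171]
mid [0.6307 0.2232 0.076  0.2646 0.436 ] 5.041559899939253 [316, 1171]
mid [0.6296 0.2452 0.033  0.3234 0.436 ] 5.855282674531016 [1171]
mid [0.632  0.2223 0.076  0.1235 0.436 ] 7.43464257773426 [1171]
right [0.673  0.111  0.0607 0.3336 0.436 ] 3.3051247628262637 [289, 649]
right [0.6721 0.1116 0.076  0.2917 0.436 ] 3.9667912580886444 [289, 649]
right [0.6723 0.1102 0.0608 0.3288 0.436 ] 4.236458728209453 [649]
right [0.6723 0.1087 0.076  0.3187 0.436 ] 4.385174112326203 [649]
```

```bash
sed -i "s/q=max(cs,key=cv2.contourArea)\[:,0\].astype(float)/hb=np.zeros_like(b); cv2.fillConvexPoly(hb,cv2.convexHull(max(cs,key=cv2.contourArea)),1); q=cv2.findContours(hb,cv2.RETR_EXTERNAL,cv2.CHAIN_APPROX_NONE)[0][0][:,0].astype(float)/" h.py
python3 - <<'E'
from h import *
import pickle
np.set_printoptions(precision=4,suppress=True)
c=pickle.load(open('d.pkl','rb')); b=pickle.load(open('b.pkl','rb'))
g=cv2.cvtColor(c['pixels'],cv2.COLOR_RGB2GRAY); print(g[200,275:300],g[200,345:365],g[100:115,320],g[275:292,320])
for nm,p0 in [('mid',[.629,.2228,.076,.338,.436]),('right',[.666,.117,.076,.338,.436])]:
  for thr in (60,70):
    for fr in ([0,1,2,3],[0,1,3]):
        p,e,C=fit([c],p0,fr,thr=thr,pad=8) if 0 else fit([c],p0,fr,thr=thr); print(nm,thr,p,e,[len(q) for q in C],C[0].min(0),C[0].max(0),proj(c,box(p)).min(0),proj(c,box(p)).max(0))
E
```

```text
[136 117  83  75  83  76  71  51 121 147  87  40  39  46  53  44  51  48
  38  34  48  47  50  48  47] [ 15  28  43  52  52  47  47  52  44  92 117 108 106 103 104 111 106 103
 105 103] [204 206 208 204 206 205 213 166  27  43  41  46  47  44  34] [ 52  50  52  41  49  50  37  68 126 172 211 206 204 201 201 201 204]
mid 60 [0.6275 0.22   0.0834 0.3309 0.436 ] 0.5561034637788914 [444] [397. 104.] [474. 296.] [395.4159 106.7604] [474.7879 286.4252]
mid 60 [0.6266 0.2227 0.076  0.3331 0.436 ] 0.7994829139759555 [444] [397. 104.] [474. 296.] [396.1271 106.8781] [473.8141 281.562 ]
mid 70 [0.6275 0.2198 0.0841 0.3295 0.436 ] 0.5456260572692273 [444] [397. 104.] [474. 296.] [395.5211 106.7348] [474.8906 286.9811]
mid 70 [0.6265 0.2228 0.076  0.3321 0.436 ] 0.8608000361396695 [444] [397. 104.] [474. 296.] [396.2955 106.7998] [473.8325 281.555 ]
right 60 [0.665  0.1171 0.0758 0.3405 0.436 ] 0.34578997930189315 [464] [284. 108.] [354. 282.] [284.0176 107.9647] [354.2661 281.7224]
right 60 [0.6649 0.1171 0.076  0.3404 0.436 ] 0.27906834193006835 [464] [284. 108.] [354. 282.] [283.9744 107.9006] [354.2883 281.8212]
right 70 [0.6641 0.1166 0.0776 0.3422 0.436 ] 0.25406901127246806 [467] [284. 106.] [354. 282.] [283.6668 106.9794] [354.4715 281.9311]
right 70 [0.6646 0.1168 0.076  0.3428 0.436 ] 0.4914585585135495 [467] [284. 106.] [354. 282.] [283.9547 107.5245] [354.3042 281.388 ]
```

```bash
python3 -m creep '[-0.003,-0.001,-0.035,0,0.085,-0.003,-0.001,-0.07,0,0.085,-0.003,-0.001,-0.1,0,0.085,-0.003,-0.001,-0.115,0,0.085,-0.003,-0.001,-0.123,0,0.085,-0.003,-0.001,-0.123,0,0.085,-0.003,-0.001,-0.123,0,0.085]'
python3 -m creep '[0,0,0,0,0.075,0,0,0,0,0.07,0,0,0,0,0.06,0,0,0,0,0.055,0,0,0,0,0.055,0,0,0,0,0.055]'
python3 - <<'E'
from h import *
c=shot('wrist'); cv2.imwrite('pics/e.png',c['pixels'][:,:,::-1])
E
```

```text
clock: 5.07
eef_pos: [0.6605, 0.1148, 0.0803]
tool_rot: [-0.169, 0.986, -0.0, 0.001]
ft_force: [0.4, 0.1, 0.2]
grip_width: 0.0848
grasp_force: 0.0
clock: 5.57
eef_pos: [0.6613, 0.1146, 0.0812]
tool_rot: [-0.169, 0.986, -0.0, 0.002]
ft_force: [-1.1, 0.9, 6.2]
grip_width: 0.0642
grasp_force: 66.8
```

View pics/e.png

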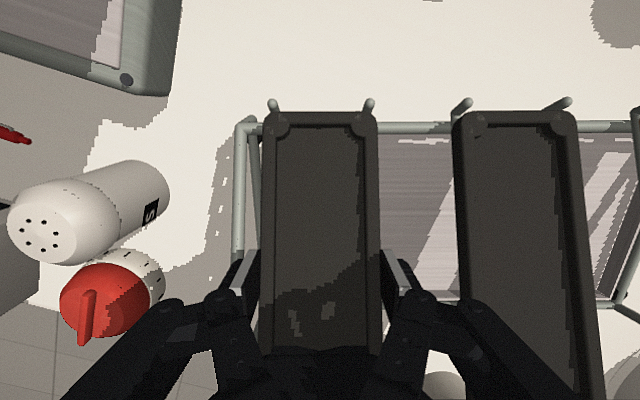

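```bash
python3 -m creep '[0,0,0,0,0.075,0,0,0,0,0.08,0,0,-0.003,0,0.08,0,0,-0.006,0,0.08,0,0,-0.006,0,0.08,0,0,-0.006,0,0.07,0,0,-0.006,0,0.06,0,0,-0.006,0,0.055,0,0,-0.006,0,0.055]'
python3 -m creep '[-0.003,-0.001,0.006,0,0.055,-0.007,-0.003,0.016,0,0.055,-0.014,-0.005,0.032,0,0.055,-0.021,-0.0075,0.048,0,0.055,-0.028,-0.01,0.064,0,0.055,-0.028,-0.01,0.08,0,0.055,-0.028,-0.01,0.1,0,0.055,-0.028,-0.01,0.12,0,0.055,-0.028,-0.01,0.12,0,0.055]'
python3 - <<'E'
from h import *
c=shot('side'); cv2.imwrite('pics/f.png',cv2.resize(c['pixels'][110:310,200:440,::-1],None,fx=2.5,fy=2.5))
E
```

```text
clock: 6.37
eef_pos: [0.6599, 0.1144, 0.0722]
tool_rot: [-0.169, 0.986, -0.0, 0.0]
ft_force: [-0.4, 0.6, 2.1]
grip_width: 0.0644
grasp_force: 67.0
clock: 7.12
eef_pos: [0.6339, 0.1046, 0.1983]
tool_rot: [-0.169, 0.986, -0.0, 0.005]
ft_force: [2.1, 0.1, -1.1]
grip_width: 0.0645
grasp_force: 66.7
```

View pics/f.png

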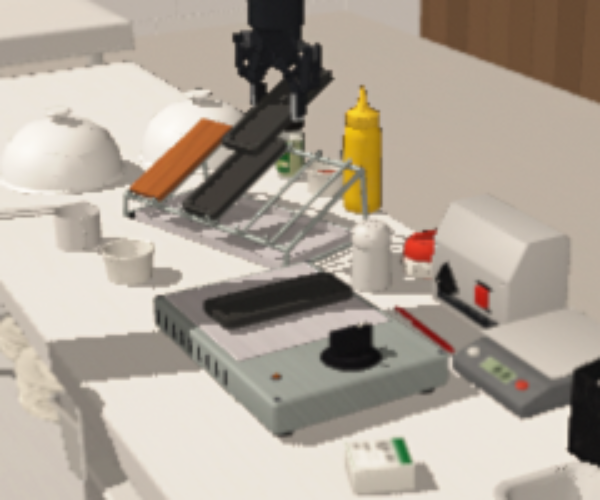

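```bash
python3 -m creep '[-0.02,-0.008,0,-0.04,0.055,-0.05,-0.02,0,-0.1,0.055,-0.08,-0.032,0,-0.17,0.055,-0.11,-0.045,0,-0.25,0.055,-0.14,-0.056,0,-0.31,0.055,-0.16,-0.063,0,-0.341,0.055,-0.166,-0.065,-0.02,-0.341,0.055,-0.166,-0.065,-0.05,-0.341,0.055,-0.166,-0.065,-0.08,-0.341,0.055,-0.166,-0.065,-0.1,-0.341,0.055]'
python3 -m creep '[0,0,-0.02,0,0.055,0,0,-0.04,0,0.055,0,0,-0.055,0,0.055,0,0,-0.062,0,0.055,0,0,-0.065,0,0.055,0,0,-0.067,0,0.055]'
```

```text
clock: 8.0
eef_pos: [0.4629, 0.039, 0.089]
tool_rot: [0.001, 1.0, -0.0, -0.002]
ft_force: [-1.5, -0.3, -3.0]
grip_width: 0.0646
grasp_force: 66.7
clock: 8.5
eef_pos: [0.4649, 0.0393, 0.0246]
tool_rot: [0.0, 1.0, -0.0, -0.001]
ft_force: [-1.5, 0.5, 1.1]
grip_width: 0.0647
grasp_force: 66.8
```

```bash
python3 -m creep '[0.002,0,-0.003,0,0.055,0.004,0,-0.006,0,0.055,0.005,0,-0.009,0,0.055,0.0065,0,-0.012,0,0.055,0.0065,0,-0.012,0,0.055]'
python3 -m creep '[0.001,0,-0.003,0,0.055,0.002,0,-0.006,0,0.055,0.003,0,-0.009,0,0.055,0.003,0,-0.009,0,0.055]'
```

```text
clock: 8.92
eef_pos: [0.4738, 0.0394, 0.0138]
tool_rot: [0.0, 1.0, -0.0, 0.001]
ft_force: [-0.5, 0.2, 4.7]
grip_width: 0.0644
grasp_force: 67.6
clock: 9.25
eef_pos: [0.4781, 0.0394, 0.0053]
tool_rot: [0.0, 1.0, -0.0, 0.003]
ft_force: [-0.2, -1.6, 7.7]
grip_width: 0.0646
grasp_force: 68.0
```

```bash
python3 -m creep '[0.0005,0,-0.002,0,0.055,0.001,0,-0.004,0,0.055,0.0015,0,-0.006,0,0.055,0.0015,0,-0.006,0,0.055]'
```

```text
clock: 9.58
eef_pos: [0.4802, 0.0395, -0.0004]
tool_rot: [0.0, 1.0, 0.0, 0.003]
ft_force: [1.8, -1.5, 4.9]
grip_width: 0.0646
grasp_force: 67.9
```

```bash
python3 -m creep '[0.0005,0,-0.002,0,0.055,0.001,0,-0.003,0,0.055,0.001,0,-0.003,0,0.055]'
python3 - <<'E'
from h import *
c=shot('side'); cv2.imwrite('pics/g.png',cv2.resize(c['pixels'][140:290,200:360,::-1],None,fx=4,fy=4))
E
```

```text
clock: 9.83
eef_pos: [0.4811, 0.0394, -0.0033]
tool_rot: [0.0, 1.0, 0.0, 0.003]
ft_force: [1.9, -0.3, 7.4]
grip_width: 0.0647
grasp_force: 68.2
```

View pics/g.png

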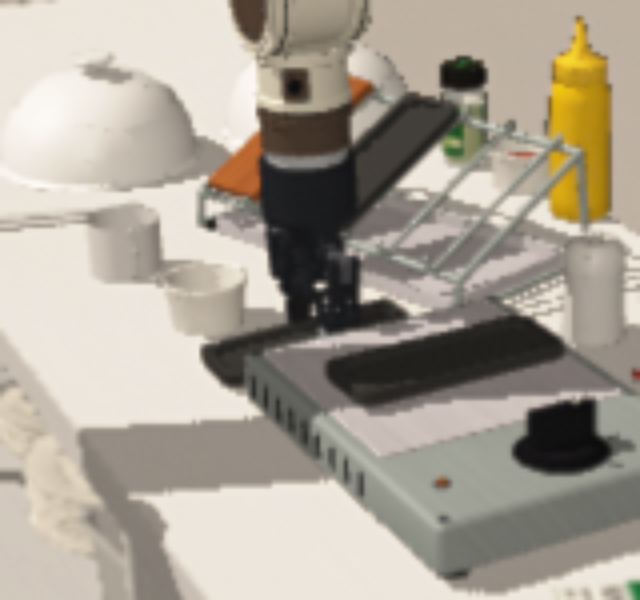

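```bash
python3 -m creep '[0,0,0,0,0.07,0,0,0,0,0.078,0,0,0,0,0.078,0,0,0.01,0,0.078,0,0,0.04,0,0.078,-0.02,0,0.08,0,0.07,-0.04,0,0.12,0,0.066,-0.04,0,0.12,0,0.066,-0.04,0,0.12,0,0.066]'
python3 - <<'E'
from h import *
import pickle
np.set_printoptions(precision=1,suppress=True)
c=shot('wrist'); pickle.dump(c,open('t1.pkl','wb')); o=bot.get_obs(); print(o['eef_pos'],o['grip_width'])
iE=np.linalg.inv(np.array(c['T_tool_cam']));w=o['grip_width']/2
im=c['pixels'][:,:,::-1].copy()
for r in (0,4,8,12,16,20,30):
    P=np.array([[s*.011,t*w,-r/1000] for s in(1,-1) for t in(1,-1)])
    q=cv2.projectPoints(P,cv2.Rodrigues(iE[:3,:3])[0],iE[:3,3],c['K'],c['d'])[0][:,0]; print(r,q.tolist())
cv2.imwrite('pics/t1.png',np.hstack([cv2.resize(im[200:320,190:270],None,fx=5,fy=5,interpolation=0),cv2.resize(im[200:320,370:450],None,fx=5,fy=5,interpolation=0)]))
g=cv2.cvtColor(c['pixels'],cv2.COLOR_RGB2GRAY)
print([(np.round(px(r),1).tolist(),round(r['score'],2),onz(c,px(r),0)) for r in bot.place_of('wrist','dish')])
b=cv2.imwrite('pics/t1f.png',im)
E
```

```text
clock: 10.63
eef_pos: [0.4389, 0.0394, 0.1182]
tool_rot: [0.0, 1.0, 0.0, 0.003]
ft_force: [-0.7, -0.0, 0.6]
grip_width: 0.0661
grasp_force: 0.0
[0.4 0.  0.1] 0.06613040681194071
0 [[376.31093129902735, 239.53478188430591], [261.7397753885745, 239.48747015195167], [373.8881060085908, 272.4956898137273], [264.174649493337, 272.46092842169253]]
4 [[377.6930277792412, 242.7340825278369], [260.3274983522214, 242.6867219038349], [375.15454774157223, 276.3262031054542], [262.8796342465756, 276.2918991634151]]
8 [[379.1443174304283, 246.09339213037944], [258.84449048828463, 246.04603823903108], [376.4816571178154, 280.3399998564399], [261.52255993443055, 280.3062389753238]]
12 [[380.6701380222909, 249.62504168170418], [257.2852932434495, 249.57775914322985], [377.8739104071502, 284.5505874609988], [260.09884587241885, 284.51746649372717]]
16 [[382.2763917496633, 253.3426647263321], [255.64387062696068, 253.29552863069264], [379.33623638620253, 288.9728371670508], [258.60344812855345, 288.94046586669066]]
20 [[383.9696219899494, 257.26137431664927], [253.913530649263, 257.21447197244345], [380.87407513880174, 293.6231610919598], [257.0307993020243, 293.5916640563438]]
30 [[388.6330442600239, 268.0529619992951], [249.1477079658879, 268.00712611971113], [385.0901886181688, 306.3709140075641], [252.71909005916945, 306.34226696795133]]
[([319.6, 231.0], 0.9, array([0.5, 0. , 0. ]))]
```

View pics/t1.png

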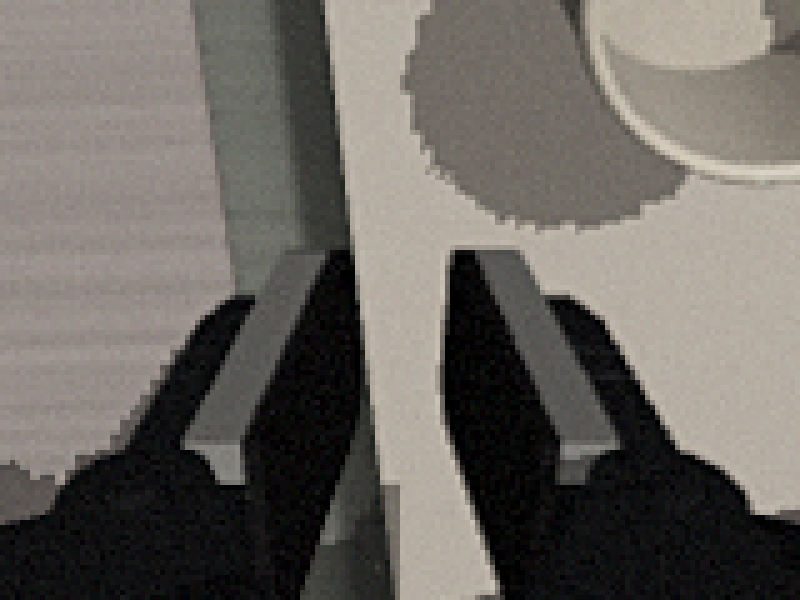

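Run:
```python
from h import *
import pickle
np.set_printoptions(precision=4,suppress=True)
c=pickle.load(open('t1.pkl','rb'))
for fr,p0 in (([0,1,3],[.484,.039,0,0,0]),([0,1,2,3,4],[.484,.039,0,0,0])):
    p,e,C=fit([c],p0,fr,thr=60); print(p,e,C[0].min(0),C[0].max(0),len(C[0]))
im=c['pixels'][:,:,::-1].copy(); cv2.polylines(im,[hull(c,p).astype(int)],1,(0,255,0),1); cv2.imwrite('pics/t2.png',im)
print(onz(c,[319.6,231],0))
for t in ['dish_base','dish']: print([(np.round(px(r),1),round(r['score'],2)) for r in bot.place_of('wrist',t)])
```

```text
[ 0.4779  0.0399  0.     -0.0011  0.    ] 0.4484029724003993 [284. 150.] [356. 308.] 429
[ 0.4788  0.0399 -0.003   0.0006 -0.0005] 0.1798181136886962 [284. 150.] [356. 308.] 429
[0.4778 0.0397 0.    ]
[(array([125.6, 291.3]), 0.92)]
[(array([319.6, 231. ]), 0.9)]
```

View pics/t2.png

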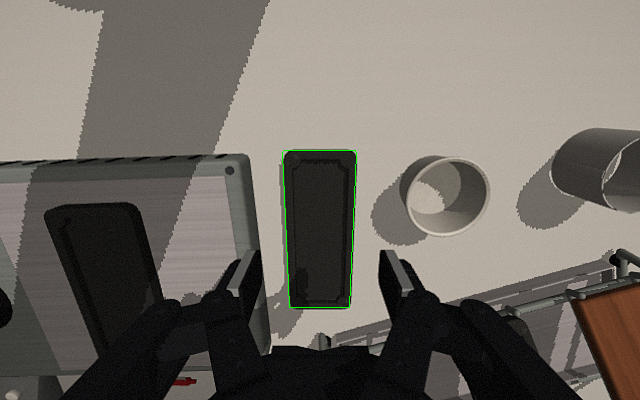

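```bash
python3 -m creep '[0,0,0.04,0,0.08,0.01,-0.03,0.05,0,0.08,0.02,-0.07,0.05,0,0.08,0.03,-0.11,0.05,0,0.08,0.03,-0.15,0.05,0,0.08,0.03,-0.176,0.05,0,0.08,0.03,-0.176,0.05,0,0.08,0.03,-0.176,0.05,0,0.08]'
python3 - <<'E'
from h import *
import pickle
np.set_printoptions(precision=4,suppress=True)
c=shot('wrist'); pickle.dump(c,open('w1.pkl','wb'))
for thr in (50,60):
  for fr,p0 in (([0,1,3],[.509,-.137,.05,0,0]),([0,1,2,3],[.509,-.137,.05,0,0])):
    p,e,C=fit([c],p0,fr,thr=thr); print(p,e,C[0].min(0),C[0].max(0),len(C[0]))
im=c['pixels'][:,:,::-1].copy(); cv2.polylines(im,[hull(c,p).astype(int)],1,(0,255,0),1); cv2.imwrite('pics/w1.png',im)
for t,z in [('dish_base',.05),('dish',.05),('switch_grip',.074),('warmer',0)]: print(t,[(np.round(px(r),1),round(r['score'],2),onz(c,px(r),z)) for r in bot.place_of('wrist',t)])
E
```

```text
clock: 11.5
eef_pos: [0.467, -0.1378, 0.163]
tool_rot: [0.002, 1.0, 0.001, -0.002]
ft_force: [-0.2, -0.7, 1.0]
grip_width: 0.08
grasp_force: 0.0
[ 0.5123 -0.1339  0.05    0.0001  0.    ] 1.166962798621091 [285. 158.] [357. 319.] 433
[ 0.5132 -0.1339  0.0474  0.0001  0.    ] 1.1715637322228833 [285. 158.] [357. 319.] 433
[ 0.5124 -0.1341  0.05    0.      0.    ] 1.1069030742519146 [284. 158.] [357. 319.] 433
[ 0.5132 -0.1336  0.0478  0.0395  0.    ] 0.26533929403406065 [284. 158.] [357. 319.] 433
dish_base [(array([320.6, 240.3]), 0.71, array([ 0.5129, -0.1365,  0.05  ]))]
dish [(array([470.1, 195.3]), 0.87, array([0.4649, 0.0094, 0.05  ]))]
switch_grip [(array([174.6, 264.5]), 0.72, array([ 0.526 , -0.2772,  0.074 ]))]
warmer [(array([575.8, 149.2]), 0.2, array([0.4278, 0.145 , 0.    ]))]
```

View pics/w1.png

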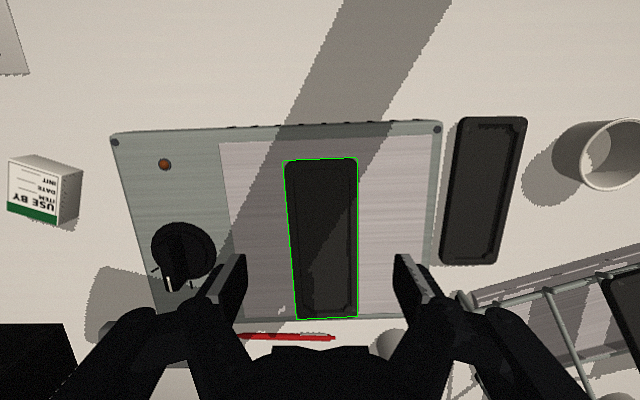

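Run:
```python
from h import *
import pickle
np.set_printoptions(precision=4,suppress=True)
c=pickle.load(open('w1.pkl','rb')); t=pickle.load(open('t1.pkl','rb'))
for y0 in (.02,.06):
  for thr in (50,60,70): print(thr,*fit([c],[.513,-.134,.0485,y0,0],[0,1,3],thr=thr)[:2], *fit([t],[.478,.04,-.0015,y0-.04,0],[0,1,3],thr=thr)[:2])
```

```text
50 [ 0.5129 -0.1335  0.0485  0.039   0.    ] 0.5141467606483621 [ 0.4783  0.04   -0.0015  0.0002  0.    ] 0.3487390712723277
60 [ 0.513  -0.1336  0.0485  0.0394  0.    ] 0.369176855586963 [ 0.4783  0.0399 -0.0015  0.0004  0.    ] 0.28850487318391904
70 [ 0.5129 -0.1335  0.0485  0.0352  0.    ] 0.3318289905050978 [ 0.4783  0.0398 -0.0015 -0.0002  0.    ] 0.2631724566163325
50 [ 0.5129 -0.1335  0.0485  0.0389  0.    ] 0.5143802646293838 [ 0.4783  0.04   -0.0015 -0.0001  0.    ] 0.3385315859648865
60 [ 0.513  -0.1336  0.0485  0.0394  0.    ] 0.3690069004739909 [ 0.4783  0.0399 -0.0015 -0.0004  0.    ] 0.2931507851185405
70 [ 0.5129 -0.1335  0.0485  0.0351  0.    ] 0.33186770241545493 [ 0.4783  0.0398 -0.0015 -0.0002  0.    ] 0.26363936760973256
```

```bash
python3 -m creep '[0,0.04,0,0,0.08,0.005,0.08,0,0,0.08,0.011,0.12,0,0,0.08,0.011,0.16,0,0,0.08,0.011,0.177,-0.03,0,0.08,0.011,0.177,-0.07,0,0.08,0.011,0.177,-0.11,0,0.08,0.011,0.177,-0.11,0,0.08]'
python3 -m creep '[0,0,0,0,0.08]'
```

```text
clock: 12.42
eef_pos: [0.4722, 0.0416, 0.0487]
tool_rot: [-0.001, 1.0, -0.001, -0.007]
ft_force: [-1.6, 0.3, -0.4]
grip_width: 0.0803
grasp_force: 0.0
clock: 12.5
eef_pos: [0.4762, 0.0412, 0.0538]
tool_rot: [-0.001, 1.0, -0.0, -0.003]
ft_force: [0.7, -0.5, 0.6]
grip_width: 0.0797
grasp_force: 0.0
```

```bash
python3 -m creep '[0.001,-0.001,-0.025,0,0.08,0.001,-0.001,-0.045,0,0.08,0.001,-0.001,-0.054,0,0.08,0.001,-0.001,-0.057,0,0.08,0.001,-0.001,-0.057,0,0.07,0.001,-0.001,-0.057,0,0.06,0.001,-0.001,-0.057,0,0.055,0.001,-0.001,-0.057,0,0.055,0.001,-0.001,-0.057,0,0.055]'
python3 -m creep '[0,0,0,0,0.055]'
```

```text
clock: 13.25
eef_pos: [0.4813, 0.0395, 0.0002]
tool_rot: [0.0, 1.0, 0.0, 0.002]
ft_force: [-1.5, -0.3, 7.1]
grip_width: 0.0643
grasp_force: 67.0
clock: 13.33
eef_pos: [0.4813, 0.0395, 0.0002]
tool_rot: [0.0, 1.0, 0.0, 0.002]
ft_force: [-1.8, -0.8, 6.9]
grip_width: 0.0639
grasp_force: 67.0
```

```bash
python3 -m creep '[0,0,0,0,0.07,-0.002,0,0,0,0.076,-0.003,0,-0.004,0,0.076,-0.003,0,-0.004,0,0.07,-0.003,0,-0.004,0,0.06,-0.003,0,-0.004,0,0.055,-0.003,0,-0.004,0,0.055,-0.003,0,-0.004,0,0.055]'
python3 -m creep '[0,0,0,0,0.055]'
```

```text
clock: 14.0
eef_pos: [0.4792, 0.0386, -0.0034]
tool_rot: [0.001, 1.0, -0.001, 0.003]
ft_force: [-2.2, -2.4, 17.7]
grip_width: 0.0646
grasp_force: 63.0
clock: 14.08
eef_pos: [0.4793, 0.0386, -0.0034]
tool_rot: [0.001, 1.0, -0.001, 0.003]
ft_force: [-1.8, -3.3, 17.4]
grip_width: 0.0642
grasp_force: 63.0
```

```bash
python3 -m creep '[0,0,0.01,0,0.055,0,0,0.03,0,0.055,0,0,0.06,0,0.055,0,0,0.09,0,0.055,0,0,0.12,0,0.055,0.005,-0.015,0.135,0.01,0.055,0.012,-0.05,0.135,0.02,0.055,0.02,-0.085,0.135,0.038,0.055,0.03,-0.12,0.135,0.038,0.055,0.033,-0.15,0.135,0.038,0.055]'
python3 -m creep '[0.002,-0.022,-0.01,0,0.055,0.002,-0.022,-0.03,0,0.055,0.002,-0.022,-0.04,0,0.055,0.002,-0.022,-0.04,0,0.055,0.002,-0.022,-0.04,0,0.055]'
python3 - <<'E'
from h import *
o=bot.get_obs(); y=R.from_quat(o['tool_rot']).as_matrix()[:,1]; print(o['eef_pos'],np.arctan2(y[1],y[0])-np.pi/2)
E
```

```text
clock: 14.92
eef_pos: [0.5103, -0.1124, 0.1289]
tool_rot: [-0.019, 1.0, -0.0, 0.0]
ft_force: [0.8, -0.3, -1.9]
grip_width: 0.0644
grasp_force: 68.5
clock: 15.33
eef_pos: [0.5104, -0.1317, 0.0881]
tool_rot: [-0.019, 1.0, 0.001, -0.002]
ft_force: [0.1, -0.2, -1.3]
grip_width: 0.0646
grasp_force: 68.5
[ 0.51043708 -0.13165624  0.08806951] 0.03798660068987125
```

```bash
python3 -m creep '[0.003,-0.002,0,0,0.055,0.003,-0.002,-0.008,0,0.055,0.003,-0.002,-0.016,0,0.055,0.003,-0.002,-0.019,0,0.055,0.003,-0.002,-0.019,0,0.055,0.003,-0.002,-0.019,0,0.055]'
python3 - <<'E'
from h import *
import pickle
c=shot('wrist'); pickle.dump(c,open('n1.pkl','wb'))
im=c['pixels'][:,:,::-1]; cv2.imwrite('pics/n1.png',im)
E
```

```text
clock: 15.83
eef_pos: [0.5144, -0.1343, 0.0697]
tool_rot: [-0.019, 1.0, 0.0, -0.001]
ft_force: [-0.2, -0.2, -3.0]
grip_width: 0.0642
grasp_force: 68.6
```

```bash
python3 -m creep '[0,0,-0.003,0,0.055,0,0,-0.006,0,0.055,0,0,-0.008,0,0.055,0,0,-0.01,0,0.055,0,0,-0.011,0,0.055,0,0,-0.011,0,0.055]'
```

```text
clock: 16.38
eef_pos: [0.5149, -0.1342, 0.0604]
tool_rot: [-0.019, 1.0, 0.0, 0.0]
ft_force: [-3.0, 1.2, 7.1]
grip_width: 0.0644
grasp_force: 72.8
```

```bash
python3 -m creep '[0,0,-0.001,0,0.055,0,0,-0.002,0,0.055,0,0,-0.002,0,0.055]'
python3 - <<'E'
from h import *
import pickle
c=shot('side'); im=c['pixels'][:,:,::-1]
cv2.imwrite('pics/n2.png',cv2.resize(im[195:285,250:390],None,fx=5,fy=5,interpolation=2))
np.set_printoptions(precision=4,suppress=True)
w=shot('wrist'); pickle.dump(w,open('n2.pkl','wb'))
E
```

```text
clock: 16.63
eef_pos: [0.515, -0.1342, 0.0601]
tool_rot: [-0.019, 1.0, 0.0, 0.001]
ft_force: [-6.5, 1.6, 18.8]
grip_width: 0.0641
grasp_force: 78.1
```

View pics/n2.png

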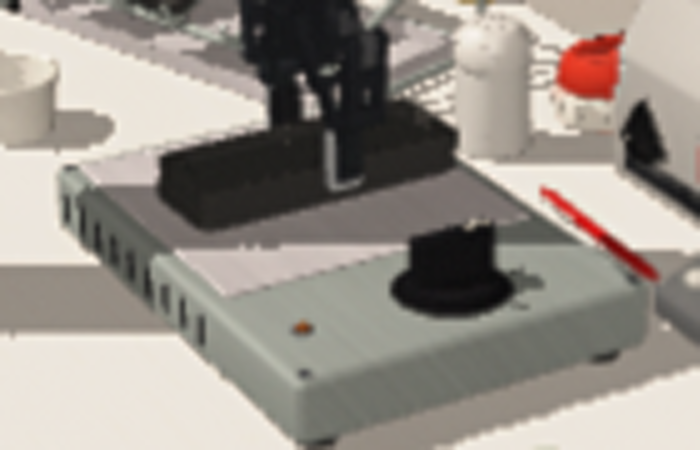

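```bash
python3 -m creep '[-0.001,0,0.001,0,0.055,-0.001,0,0.002,0,0.055,-0.001,0,0.002,0,0.055]'; python3 -m creep '[0,0,0,0,0.067,0,0,0,0,0.07,0,0,0,0,0.078,0,0,0,0,0.08,0,0,0.02,0,0.08,-0.01,0,0.06,0,0.08,-0.045,0,0.1,0,0.08,-0.045,0,0.11,0,0.08,-0.045,0,0.11,0,0.08,-0.045,0,0.11,0,0.08]'
python3 - <<'E'
from h import *
import pickle
np.set_printoptions(precision=4,suppress=True)
w=shot('wrist'); pickle.dump(w,open('n3.pkl','wb'))
print([(np.round(px(r),1),round(r['score'],2),onz(w,px(r),.05)) for r in bot.place_of('wrist','dish')])
for fr in ([0,1,3],[0,1,2,3],[0,1,2,3,4]): print(*fit([w],[.513,-.134,.0605,.03,0],fr,thr=60)[:2])
for fr in ([0,1,3],[0,1,2,3]): print('stack',*fit([w],[.513,-.134,.0485,.03,0],fr,thr=60,zhi=.029)[:2])
E
```

```text
clock: 16.98
eef_pos: [0.5147, -0.1342, 0.0603]
tool_rot: [-0.019, 1.0, 0.0, 0.001]
ft_force: [-1.7, 2.5, 8.2]
grip_width: 0.0643
grasp_force: 73.1
clock: 17.82
eef_pos: [0.4694, -0.135, 0.1701]
tool_rot: [-0.018, 1.0, -0.001, 0.001]
ft_force: [-0.1, -0.3, 0.6]
grip_width: 0.0799
grasp_force: 0.0
[(array([320.8, 239.9]), 0.97, array([ 0.5191, -0.1317,  0.05  ]))]
[ 0.5116 -0.1344  0.0605  0.036   0.    ] 0.37005858114454776
[ 0.5109 -0.1344  0.0624  0.0366  0.    ] 0.4180728387764372
[ 0.5109 -0.1344  0.0624  0.0366  0.    ] 0.4166368597193527
stack [ 0.513  -0.1343  0.0485  0.0364  0.    ] 0.2386497129756447
stack [ 0.5129 -0.1343  0.0486  0.0364  0.    ] 0.20949653406195173
```

```bash
python3 -m creep '[0,0.02,0.03,0.05,0.085,0.015,0.055,0.04,0.15,0.085,0.03,0.09,0.04,0.25,0.085,0.05,0.125,0.04,0.304,0.085,0.065,0.16,0.04,0.304,0.085,0.08,0.195,0.04,0.304,0.085,0.095,0.23,0.04,0.304,0.085,0.11,0.265,0.04,0.304,0.085,0.125,0.3,0.04,0.304,0.085,0.14,0.33,0.03,0.304,0.085]'
python3 -m creep '[0.013,0.026,0,0,0.085,0.013,0.026,0,0,0.085,0.013,0.026,0,0,0.085,0.013,0.026,0,0,0.085]'
python3 - <<'E'
from h import *
import pickle
np.set_printoptions(precision=4,suppress=True)
o=bot.get_obs(); y=R.from_quat(o['tool_rot']).as_matrix()[:,1]; print(o['eef_pos'],np.arctan2(y[1],y[0])-np.pi/2)
w=shot('wrist')
print([(np.round(px(r),1),round(r['score'],2),onz(w,px(r),.078)) for r in bot.place_of('wrist','dish')])
for thr in (60,70):
    for fr in ([0,1,3],[0,1,2,3]): print(*fit([w],[.627,.2225,.0765,.34,.436],fr,thr=thr)[:2])
E
```

```text
clock: 18.75
eef_pos: [0.6098, 0.1985, 0.1982]
tool_rot: [-0.171, 0.985, 0.0, 0.0]
ft_force: [0.6, -0.2, -0.1]
grip_width: 0.0847
grasp_force: 0.0
clock: 19.08
eef_pos: [0.6211, 0.2211, 0.1967]
tool_rot: [-0.17, 0.985, -0.001, -0.002]
ft_force: [-0.5, 0.6, 0.3]
grip_width: 0.085
grasp_force: 0.0
[0.6211 0.2211 0.1967] 0.3415330445189422
[(array([318.1, 201. ]), 0.64, array([0.6263, 0.2215, 0.078 ]))]
[0.6264 0.2222 0.0765 0.3429 0.436 ] 0.31730562056451816
[0.6262 0.2222 0.077  0.3429 0.436 ] 0.32833831279654835
[0.6261 0.2221 0.0765 0.3413 0.436 ] 0.4482979839089152
[0.6255 0.2219 0.0787 0.3408 0.436 ] 0.3252947305972937
```

```bash
python3 -m creep '[0,-0.001,-0.035,0,0.085,0,-0.001,-0.07,0,0.085,0,-0.001,-0.1,0,0.085,0,-0.001,-0.118,0,0.085,0,-0.001,-0.126,0,0.085,0,-0.001,-0.126,0,0.085,0,-0.001,-0.126,0,0.085]'
python3 -m creep '[0,0,0,0,0.075,0,0,0,0,0.07,0,0,0,0,0.06,0,0,0,0,0.055,0,0,0,0,0.055,0,0,0,0,0.055]'
```

```text
clock: 19.77
eef_pos: [0.6223, 0.2198, 0.0742]
tool_rot: [-0.169, 0.986, 0.0, 0.001]
ft_force: [1.0, -0.1, -0.2]
grip_width: 0.0852
grasp_force: 0.0
clock: 20.27
eef_pos: [0.6233, 0.2208, 0.076]
tool_rot: [-0.17, 0.985, 0.0, 0.002]
ft_force: [-1.0, -1.0, 6.3]
grip_width: 0.0643
grasp_force: 67.2
```

```bash
python3 -m creep '[-0.003,-0.001,0.006,0,0.055,-0.007,-0.003,0.016,0,0.055,-0.014,-0.005,0.032,0,0.055,-0.021,-0.0075,0.048,0,0.055,-0.028,-0.01,0.064,0,0.055,-0.028,-0.01,0.08,0,0.055,-0.028,-0.01,0.1,0,0.055,-0.028,-0.01,0.12,0,0.055,-0.028,-0.01,0.12,0,0.055]'
python3 -m creep '[-0.015,-0.02,0,-0.04,0.055,-0.032,-0.042,0,-0.1,0.055,-0.05,-0.065,0,-0.17,0.055,-0.067,-0.088,0,-0.25,0.055,-0.084,-0.111,0,-0.31,0.055,-0.1,-0.134,0,-0.341,0.055,-0.117,-0.157,0,-0.341,0.055,-0.129,-0.171,-0.02,-0.341,0.055,-0.129,-0.171,-0.05,-0.341,0.055,-0.129,-0.171,-0.08,-0.341,0.055]'
python3 -m creep '[0,0,-0.03,0,0.055,0,0,-0.06,0,0.055,0,0,-0.075,0,0.055,0,0,-0.08,0,0.055,0,0,-0.08,0,0.055,0,0,-0.08,0,0.055]'
```

```text
clock: 21.02
eef_pos: [0.5957, 0.2111, 0.1987]
tool_rot: [-0.17, 0.985, 0.001, 0.004]
ft_force: [1.1, 0.4, -1.0]
grip_width: 0.0644
grasp_force: 66.7
clock: 21.85
eef_pos: [0.4643, 0.0384, 0.1129]
tool_rot: [0.001, 1.0, 0.0, 0.001]
ft_force: [0.3, 1.1, -2.7]
grip_width: 0.0644
grasp_force: 66.7
clock: 22.35
eef_pos: [0.465, 0.0395, 0.0335]
tool_rot: [-0.0, 1.0, 0.0, 0.0]
ft_force: [-0.1, -0.2, -1.6]
grip_width: 0.0641
grasp_force: 67.0
```

```bash
python3 -m creep '[0,0,-0.003,0,0.055,0.002,0,-0.006,0,0.055,0.004,0,-0.009,0,0.055,0.006,0,-0.012,0,0.055,0.0075,0,-0.015,0,0.055,0.0085,0,-0.018,0,0.055,0.0085,0,-0.018,0,0.055]'
python3 -m creep '[0.001,0,-0.003,0,0.055,0.002,0,-0.006,0,0.055,0.003,0,-0.009,0,0.055,0.003,0,-0.012,0,0.055,0.003,0,-0.013,0,0.055,0.003,0,-0.013,0,0.055]'
```

```text
clock: 22.93
eef_pos: [0.4756, 0.0393, 0.016]
tool_rot: [-0.0, 1.0, -0.0, 0.002]
ft_force: [0.5, -0.3, 6.3]
grip_width: 0.0643
grasp_force: 68.6
clock: 23.43
eef_pos: [0.4808, 0.0396, 0.0039]
tool_rot: [-0.0, 1.0, 0.0, 0.004]
ft_force: [2.9, -0.4, 6.2]
grip_width: 0.0644
grasp_force: 69.2
```

```bash
python3 -m creep '[0.0005,0,-0.002,0,0.055,0.001,0,-0.004,0,0.055,0.001,0,-0.005,0,0.055,0.001,0,-0.005,0,0.055]'
```

```text
clock: 23.77
eef_pos: [0.4815, 0.0396, -0.0012]
tool_rot: [-0.0, 1.0, 0.0, 0.004]
ft_force: [3.3, -0.5, 6.2]
grip_width: 0.0642
grasp_force: 69.4
```

```bash
python3 -m creep '[0,0,-0.001,0,0.055,0,0,-0.002,0,0.055,0,0,-0.002,0,0.055]'; python3 -m creep '[0,0,0,0,0.07,0,0,0,0,0.078,0,0,0,0,0.078,0,0,0.01,0,0.078,0,0,0.04,0,0.078,-0.02,0,0.08,0,0.078,-0.04,0,0.12,0,0.078,-0.04,0,0.12,0,0.078,-0.04,0,0.12,0,0.078]'
python3 - <<'E'
from h import *
np.set_printoptions(precision=4,suppress=True)
o=bot.get_obs(); print(o['eef_pos']); w=shot('wrist')
print([(np.round(px(r),1),round(r['score'],2),onz(w,px(r),0)) for r in bot.place_of('wrist','dish')])
for fr in ([0,1,3],[0,1,2,3,4]): print(*fit([w],[.478,.04,-.0015,.02,0],fr,thr=60)[:2])
E
```

```text
clock: 24.02
eef_pos: [0.4817, 0.0397, -0.003]
tool_rot: [-0.0, 1.0, 0.0, 0.004]
ft_force: [3.5, -0.4, 6.4]
grip_width: 0.0645
grasp_force: 69.5
clock: 24.77
eef_pos: [0.438, 0.0392, 0.118]
tool_rot: [-0.0, 1.0, -0.0, 0.003]
ft_force: [0.4, 0.4, -0.3]
grip_width: 0.0783
grasp_force: 0.0
[0.438  0.0392 0.118 ]
[(array([323. , 231.3]), 0.84, array([0.4771, 0.0431, 0.    ])), (array([116.3, 299.9]), 0.64, array([ 0.5628, -0.1918,  0.    ]))]
[ 0.4756  0.0401 -0.0015  0.001   0.    ] 0.2942561395860289
[ 0.476   0.0401 -0.0029  0.0013  0.0001] 0.1824295397117699
```

```bash
python3 -m creep '[0.02,0,-0.035,0,0.08,0.037,0,-0.07,0,0.08,0.037,0,-0.1,0,0.08,0.037,0,-0.115,0,0.08,0.037,0,-0.1225,0,0.08,0.037,0,-0.1255,0,0.08,0.037,0,-0.1255,0,0.08]'
python3 -m creep '[0,0,0,0,0.07,0,0,0,0,0.06,0,0,0,0,0.055,0,0,0,0,0.055,0,0,0,0,0.055,0,0,0,0,0.055]'
```

```text
clock: 25.45
eef_pos: [0.4725, 0.0382, -0.0058]
tool_rot: [0.001, 1.0, -0.003, -0.001]
ft_force: [-23.0, 5.9, 64.6]
grip_width: 0.08
grasp_force: 29.7
clock: 25.95
eef_pos: [0.4781, 0.0374, -0.0041]
tool_rot: [0.0, 1.0, -0.003, 0.004]
ft_force: [-13.4, -0.6, 61.3]
grip_width: 0.0647
grasp_force: 69.9
```

```bash
python3 -m creep '[0,0,0.003,0,0.055,0,0,0.003,0,0.065,0,0,0.004,0,0.072,0,0.001,0.006,0,0.076,0,0.001,0.008,0,0.076,0,0.001,0.009,0,0.076,0,0.001,0.009,0,0.076]'
```

```text
clock: 26.53
eef_pos: [0.4732, 0.0401, -0.0026]
tool_rot: [0.0, 1.0, -0.0, -0.001]
ft_force: [0.0, 0.4, 0.6]
grip_width: 0.0762
grasp_force: 0.0
```

```bash
python3 -m creep '[0.003,-0.0005,0.003,0,0.076,0.003,-0.0005,0.003,0,0.072,0.003,-0.0005,0.003,0,0.065,0.003,-0.0005,0.003,0,0.055,0.003,-0.0005,0.003,0,0.055,0.003,-0.0005,0.003,0,0.055]'
```

```text
clock: 27.03
eef_pos: [0.4777, 0.0397, 0.0021]
tool_rot: [0.0, 1.0, -0.0, 0.0]
ft_force: [-1.0, -1.0, 4.9]
grip_width: 0.0639
grasp_force: 65.6
```

Run:
```python
from h import *
import pickle
np.set_printoptions(precision=4,suppress=True)
w=shot('wrist'); t=pickle.load(open('t1.pkl','rb'))
for n,c,z0 in (('t1',t,0),('now',w,0)):
    g=cv2.GaussianBlur(cv2.cvtColor(c['pixels'],cv2.COLOR_RGB2GRAY),(5,5),0).astype(float)
    xs=[]
    for col in range(300,341,5):
        r0=int(proj(c,[[.4783-.085,.04,.0]])[0][1]); lo=max(2,r0-40)
        d=np.diff(g[lo:r0+60,col]); k=int(np.argmin(d)); xs.append((lo+k+.5,onz(c,[col,lo+k+.5],.0155)[0]))
    xs=np.array(xs); print(n,np.median(xs,0),xs[:,1].min(),xs[:,1].max())
```

```text
t1 [148.5      0.3904] 0.3904340993374003 0.39044232251573985
now [97.5     0.3905] 0.39045427223041335 0.3904647045498216
```

```bash
python3 -m creep '[0,0,0.01,0,0.055,0,0,0.03,0,0.055,0,0,0.06,0,0.055,0,0,0.09,0,0.055,0,0,0.12,0,0.055,0.005,-0.015,0.14,0.01,0.055,0.012,-0.05,0.14,0.02,0.055,0.02,-0.085,0.14,0.037,0.055,0.03,-0.12,0.14,0.037,0.055,0.036,-0.15,0.14,0.037,0.055]'
python3 -m creep '[0.002,-0.024,-0.01,0,0.055,0.002,-0.024,-0.025,0,0.055,0.002,-0.024,-0.03,0,0.055,0.002,-0.024,-0.03,0,0.055,0.002,-0.024,-0.03,0,0.055]'
python3 - <<'E'
from h import *
o=bot.get_obs(); y=R.from_quat(o['tool_rot']).as_matrix()[:,1]; print(o['eef_pos'],np.arctan2(y[1],y[0])-np.pi/2)
E
```

```text
clock: 27.92
eef_pos: [0.5135, -0.1119, 0.1419]
tool_rot: [-0.019, 1.0, -0.0, 0.0]
ft_force: [1.2, 1.2, -2.5]
grip_width: 0.0642
grasp_force: 67.5
clock: 28.33
eef_pos: [0.5145, -0.1333, 0.1113]
tool_rot: [-0.019, 1.0, 0.0, -0.001]
ft_force: [0.1, 0.2, -2.7]
grip_width: 0.0643
grasp_force: 67.5
[ 0.51452286 -0.13329661  0.11128662] 0.03802973856206959
```

```bash
python3 -m creep '[0,-0.001,-0.005,0,0.055,0,-0.001,-0.015,0,0.055,0,-0.001,-0.022,0,0.055,0,-0.001,-0.024,0,0.055,0,-0.001,-0.024,0,0.055]'
python3 -m creep '[0,0,-0.003,0,0.055,0,0,-0.005,0,0.055,0,0,-0.007,0,0.055,0,0,-0.008,0,0.055,0,0,-0.009,0,0.055,0,0,-0.009,0,0.055]'
```

```text
clock: 28.75
eef_pos: [0.5144, -0.1345, 0.0865]
tool_rot: [-0.019, 1.0, 0.0, -0.001]
ft_force: [-0.3, -0.5, -2.2]
grip_width: 0.0641
grasp_force: 67.5
clock: 29.25
eef_pos: [0.5152, -0.1351, 0.0785]
tool_rot: [-0.019, 1.0, 0.0, -0.0]
ft_force: [-0.7, 0.3, -3.0]
grip_width: 0.0641
grasp_force: 67.5
```

```bash
python3 -m creep '[-0.0005,0,-0.001,0,0.055,-0.0005,0.0005,-0.002,0,0.055,-0.0005,0.0005,-0.002,0,0.055,-0.0005,0.0005,-0.002,0,0.055]'
```

```text
clock: 29.58
eef_pos: [0.5148, -0.1346, 0.0766]
tool_rot: [-0.019, 1.0, 0.0, -0.0]
ft_force: [-0.1, 1.0, -2.1]
grip_width: 0.0638
grasp_force: 67.5
```

```bash
python3 -m creep '[0,0,-0.001,0,0.055,0,0,-0.001,0,0.055,0,0,-0.001,0,0.055]';python3 -m creep '[0,0,-0.0005,0,0.055,0,0,-0.001,0,0.055,0,0,-0.001,0,0.055]'
```

```text
clock: 29.83
eef_pos: [0.515, -0.1346, 0.0762]
tool_rot: [-0.019, 1.0, -0.0, 0.0]
ft_force: [-0.9, 0.5, 2.3]
grip_width: 0.0639
grasp_force: 68.0
clock: 30.08
eef_pos: [0.515, -0.1346, 0.0761]
tool_rot: [-0.019, 1.0, -0.0, 0.001]
ft_force: [-4.3, 0.5, 8.0]
grip_width: 0.0643
grasp_force: 68.8
```

```bash
python3 -m creep '[-0.0005,0,0.001,0,0.055,-0.0005,0,0.001,0,0.055]'; python3 -m creep '[0,0,0,0,0.067,0,0,0,0,0.07,0,0,0,0,0.078,0,0,0,0,0.08,0,0,0.02,0,0.08,-0.01,0,0.06,0,0.08,-0.045,0,0.1,0,0.08,-0.045,0,0.12,0,0.08,-0.045,0,0.12,0,0.08,-0.045,0,0.12,0,0.08]'
python3 - <<'E'
from h import *
import pickle
np.set_printoptions(precision=4,suppress=True)
w=shot('wrist'); pickle.dump(w,open('n4.pkl','wb')); s=shot('side')
for fr in ([0,1,3],[0,1,2,3],[0,1,2,3,4]): print('top',*fit([w],[.513,-.134,.0725,.03,0],fr,thr=60)[:2])
for fr in ([0,1,3],[0,1,2,3]): print('stack',*fit([w],[.513,-.134,.0485,.03,0],fr,thr=60,zhi=.041)[:2])
print('side',*fit([s],[.513,-.134,.05,.036,0],[0,2],thr=60,zhi=.041)[:2])
for t in ('switch_grip','warmer','dish'): print(t,[(np.round(px(r),1),round(r['score'],2),onz(w,px(r),.074)) for r in bot.place_of('wrist',t)])
E
```

```text
clock: 30.25
eef_pos: [0.5146, -0.1347, 0.0761]
tool_rot: [-0.019, 1.0, -0.0, 0.001]
ft_force: [-1.3, -0.0, 3.4]
grip_width: 0.0643
grasp_force: 68.3
clock: 31.08
eef_pos: [0.4705, -0.1351, 0.1978]
tool_rot: [-0.018, 1.0, -0.001, 0.003]
ft_force: [0.0, 0.1, -0.9]
grip_width: 0.08
grasp_force: 0.0
top [ 0.5101 -0.1345  0.0725  0.0303  0.    ] 0.4045288138752825
top [ 0.5093 -0.1345  0.0757  0.0301  0.    ] 0.5768493218789756
top [ 0.51   -0.1345  0.0727  0.0306  0.0533] 0.32840463869501624
stack [ 0.5128 -0.1344  0.0485  0.0302  0.    ] 0.3289036149501555
stack [ 0.5127 -0.1344  0.0487  0.0302  0.    ] 0.3233423792155081
side [ 0.5148 -0.134   0.0486  0.036   0.    ] 0.9530839618984341
switch_grip [(array([184.8, 238.9]), 0.74, array([ 0.5267, -0.2777,  0.074 ]))]
warmer [(array([288.7, 202.2]), 0.59, array([ 0.4807, -0.1663,  0.074 ]))]
dish [(array([315.8, 232.1]), 0.73, array([ 0.5134, -0.1374,  0.074 ]))]
```

```bash
python3 -m creep '[0,-0.04,0,0,0.05,0,-0.08,0,0,0.05,0.007,-0.12,0,0,0.05,0.007,-0.143,0,0,0.05,0.007,-0.143,0,0,0.05,0.007,-0.143,0,0,0.05]'
cat > sw.py <<'E'
from h import *
import pickle
np.set_printoptions(precision=4,suppress=True)
w=shot('wrist'); pickle.dump(w,open('s1.pkl','wb')); v0=pickle.load(open('n4.pkl','rb')); sd=shot('side')
print([(np.round(px(r),1),round(r['score'],2),onz(w,px(r),.074)) for r in bot.place_of('wrist','switch_grip')])
Z=.048
def mask(c,x,y,a):
    m=np.zeros((400,640),np.uint8)
    th=np.linspace(0,2*np.pi,40)
    D=np.array([[x+.026*np.cos(t),y+.026*np.sin(t),Z+z] for t in th for z in (0,.0075)])
    u=np.array([np.cos(a),np.sin(a)]);n=np.array([-u[1],u[0]])
    B=np.array([[*(np.array([x,y])+s*.025*u+q*.0065*n),Z+z] for s in(-1,1) for q in(-1,1) for z in(.0075,.0355)])
    for P in (D,B): cv2.fillConvexPoly(m,cv2.convexHull((proj(c,P)*16).astype(np.int32)),1,shift=4)
    return m
V=[]
for c in (w,v0,sd):
    g=cv2.GaussianBlur(cv2.cvtColor(c['pixels'],cv2.COLOR_RGB2GRAY),(3,3),0)
    roi=cv2.dilate(mask(c,.527,-.279,0)|mask(c,.527,-.279,1.57),np.ones((13,13)))
    V.append((c,((g<50)&(roi>0)).astype(np.uint8),roi)); print(V[-1][1].sum(),roi.sum())
def cost(p,vs): return sum(((mask(c,*p)!=b)&(r>0)).sum()/b.sum() for c,b,r in vs)
for vs in (V[:2],V,V[:1],V[1:2],V[2:]):
    best=min(((cost((x,y,a),vs),x,y,a) for x in np.arange(.521,.5341,.002) for y in np.arange(-.286,-.2729,.002) for a in np.arange(0,np.pi,.12)))
    _,x0,y0,a0=best
    best=min(((cost((x,y,a),vs),x,y,a) for x in x0+np.arange(-.002,.0021,.001) for y in y0+np.arange(-.002,.0021,.001) for a in a0+np.arange(-.12,.121,.03)))
    print(len(vs),np.array(best))
cv2.imwrite('pics/s1.png',w['pixels'][:,:,::-1])
E
python3 sw.py
```

```text
clock: 31.83
eef_pos: [0.4757, -0.2784, 0.1938]
tool_rot: [-0.017, 1.0, 0.001, -0.001]
ft_force: [-0.2, 0.4, -0.1]
grip_width: 0.0501
grasp_force: 0.0
[(array([317.6, 240.7]), 0.69, array([ 0.5255, -0.2782,  0.074 ]))]
2520 3482
2625 3895
309 1019
2 [ 0.5063  0.519  -0.278   0.42  ]
3 [ 0.7897  0.525  -0.283   0.24  ]
1 [ 0.252  0.519 -0.282  1.14 ]
1 [ 0.2152  0.52   -0.277   0.42  ]
1 [ 0.1521  0.525  -0.283   0.24  ]
```

Run:
```python
from h import *
import pickle
c=pickle.load(open('s1.pkl','rb')); g=cv2.GaussianBlur(cv2.cvtColor(c['pixels'],cv2.COLOR_RGB2GRAY),(5,5),0)
print('cols',list(range(270,368,4)))
for r in range(196,300,4): print(r,' '.join('%3d'%v for v in g[r,270:368:4]))
```

```text
cols [270, 274, 278, 282, 286, 290, 294, 298, 302, 306, 310, 314, 318, 322, 326, 330, 334, 338, 342, 346, 350, 354, 358, 362, 366]
196 118  85 116 114 116 116 116 116 116 115 115 116 116 115 115 116 115 115 115 115 115 114 114 114 111
200 119  85 116 118 117 118 117 117 119 120 120 120 120 120 118 118 118 119 118 118 118 117 117  94  86
204 119  82 119 119 120 119 119 119 115  84  44  31  30  39  81 113 121 120 121 119 120 120 120  74  91
208 118  83 114 116 116 117 117  88  20  12  14  15  14  13  12  16  79 118 116 117 117 117  75  70  91
212 117  83 117 119 118 120  68  12  15  13  11  11  12  12  12  13  13  51 121 119 120  84  72  71  94
216 118  85 112 115 115  91  14  13   9  14  10   9  11  13  15  13  15  13  77 114  94  69  70  69  93
220 118  90 112 118 118  32  13   9  13  11   9   9   9  11  12  14  13  14  20 112  74  70  70  68  93
224 117  93 111 118 108  13  13  14  14  11   9  14  14  12  14  16  12  12  12  60  71  72  71  70  96
228 118  94 109 116 100  13  11  13  11   8   9  13  15  12  14  12  16  14   9  50  73  73  71  73  93
232 118 100 107 119 101  11  13  
[... 1034 characters left out ...]
 118 118 118 112  74  72  72  73  73  73  73  73  73  73  73  72  72  66   6
276   8   6  59  70  92 116 116 116 115  74  71  71  71  72  72  73  72  74  72  73  72  73  72  79   6
280   7   6  67  71  80 117 117 118  94  71  71  71  72  72  72  72  72  74  73  73  74  73  73  85   6
284   7  18  77  69  95 117 116  98  71  70  71  71  71  72  72  71  72  73  72  73  74  74  74  94  11
288   5  46  81  69  83 111 109  69  72  69  71  70  70  71  70  72  72  71  72  71  73  73  70 103  40
292   9  87  84  71  71  71  73  71  72  72  72  71  71  72  72  72  74  71  74  73  73  73  81 151  94
296   7 105  96  39  47  72  71  72  72  71  70  72  72  71  72  72  72  73  73  71  71  84 119 117 105
```

```bash
python3 -m creep '[0.03,0,0,0,0.05,0.0505,0,-0.02,0,0.05,0.0505,0,-0.05,0,0.05,0.0505,0,-0.08,0,0.05,0.0505,0,-0.08,0,0.05,0.0505,0,-0.08,0,0.05]'
```

```text
clock: 32.48
eef_pos: [0.5254, -0.2754, 0.1141]
tool_rot: [-0.02, 1.0, 0.001, -0.002]
ft_force: [0.4, 0.3, 1.2]
grip_width: 0.0498
grasp_force: 0.0
```

```bash
python3 -m creep '[0.0005,-0.002,-0.02,0,0.05,0.0005,-0.002,-0.04,0,0.05,0.0005,-0.002,-0.05,0,0.05,0.0005,-0.002,-0.053,0,0.05,0.0005,-0.002,-0.053,0,0.05,0.0005,-0.002,-0.053,0,0.05]'
python3 -m creep '[0,0,0,0,0.03,0,0,0,0,0.02,0,0,0,0,0.02,0,0,0,0,0.02]'
python3 - <<'E'
from h import *
print(bot.get_obs()['ft_torque'])
E
```

```text
clock: 32.98
eef_pos: [0.5282, -0.2799, 0.0643]
tool_rot: [-0.019, 1.0, -0.001, 0.001]
ft_force: [0.1, 0.6, 0.6]
grip_width: 0.0496
grasp_force: 0.0
clock: 33.32
eef_pos: [0.5276, -0.2798, 0.0632]
tool_rot: [-0.019, 1.0, -0.0, 0.0]
ft_force: [-0.6, -0.7, -0.5]
grip_width: 0.02
grasp_force: 0.0
[-0.00656199 -0.01200111 -0.01957627]
```

```bash
python3 -m creep '[-0.001,0.0015,0,0,0.018,-0.001,0.0015,0,0,0.014,-0.001,0.0015,0,0,0.009,-0.001,0.0015,0,0,0.005,-0.001,0.0015,0,0,0.005]'
```

```text
clock: 33.73
eef_pos: [0.5265, -0.2801, 0.0633]
tool_rot: [-0.018, 1.0, -0.002, 0.0]
ft_force: [-1.1, -5.7, 1.1]
grip_width: 0.0111
grasp_force: 61.2
```

```bash
python3 -m creep '[0,-0.0015,0,-0.1,0.005,0,-0.0015,0,-0.22,0.005,0,-0.0015,0,-0.34,0.005,0,-0.0015,0,-0.46,0.005,0,-0.0015,0,-0.58,0.005,0,-0.0015,0,-0.7,0.005]'
python3 - <<'E'
from h import *
o=bot.get_obs(); y=R.from_quat(o['tool_rot']).as_matrix()[:,1]; print(np.arctan2(y[1],y[0])-np.pi/2,o['ft_torque'],o['joint_pos'][5])
E
```

```text
clock: 34.23
eef_pos: [0.5262, -0.2812, 0.0633]
tool_rot: [0.329, 0.944, -0.002, 0.001]
ft_force: [-1.6, -4.5, 2.1]
grip_width: 0.0115
grasp_force: 61.3
-0.6694839378943024 [-0.86422171  0.28070778  0.15635414] 0.18011864288020016
```

```bash
python3 -m creep '[0,0,0,-0.12,0.005,0,0,0,-0.24,0.005,0,0,0,-0.34,0.005,0,0,0,-0.37,0.005,0,0,0,-0.39,0.005,0,0,0,-0.39,0.005]'
python3 - <<'E'
from h import *
o=bot.get_obs(); y=R.from_quat(o['tool_rot']).as_matrix()[:,1]; print(np.arctan2(y[1],y[0])-np.pi/2,o['ft_torque'],o['joint_pos'][5])
E
```

```text
clock: 34.73
eef_pos: [0.5258, -0.2816, 0.0633]
tool_rot: [0.502, 0.865, -0.002, 0.001]
ft_force: [-1.7, -6.0, 3.6]
grip_width: 0.0116
grasp_force: 62.3
-1.0526575651699681 [-1.04500563  0.48586303  0.81042671] 0.563043983408333
```

```bash
python3 -m creep '[0,0,0,0,0.005,0,0,0,0,0.005,0,0,0,0,0.005,0,0,0,0,0.005,0,0,0,0,0.005,0,0,0,0,0.005,0,0,0,0,0.005,0,0,0,0,0.005,0,0,0,0,0.005,0,0,0,0,0.005]'
python3 -m creep '[0,0,0,0,0.03,0,0,0,0,0.06,0,0,0,0,0.085,0,0,0,0,0.085,0,0,0,0,0.085,0,0,0,0,0.085,0,0,0.03,0,0.085,0,0,0.07,0,0.085,0,0,0.11,0,0.085,0,0,0.13,0,0.085]'
python3 -m creep '[-0.04,0,0,0.12,0.085,-0.05,0,0,0.24,0.085,-0.05,0,0,0.36,0.085,-0.05,0,0,0.48,0.085,-0.05,0,0,0.6,0.085,-0.05,0,0,0.72,0.085,-0.05,0,0,0.84,0.085,-0.05,0,0,0.96,0.085,-0.05,0,0,1.08,0.085,-0.05,0,0,1.08,0.085]'
python3 - <<'E'
from h import *
import pickle
np.set_printoptions(precision=4,suppress=True)
o=bot.get_obs(); print(o['eef_pos']); c=shot('wrist'); s=shot('side'); t=shot('top')
cv2.imwrite('pics/z.png',c['pixels'][:,:,::-1])
u=proj(c,[.527,-.280,.07])[0]; print('switch centre px',u,[(np.round(px(r),1),round(r['score'],2)) for r in bot.place_of('wrist','switch_grip')])
g=cv2.GaussianBlur(cv2.cvtColor(c['pixels'],cv2.COLOR_RGB2GRAY),(5,5),0)
r0,c0=int(u[1]),int(u[0])
for r in range(r0-40,r0+44,4): print(r,' '.join('%3d'%v for v in g[r,c0-40:c0+44:4]))
print('stack',*fit([c],[.513,-.134,.0485,.03,0],[0,1,3],thr=60,zhi=.041)[:2])
for n,v in (('top',t),('side',s)):
    for th,z in (('ramekin',0),('label_box',0),('shaker',0),('oak_board',.078),('dish',.074)): print(n,th,[np.round(px(r)).tolist() for r in bot.place_of(n,th)][:2])
E
```

```text
clock: 35.57
eef_pos: [0.5258, -0.2816, 0.0633]
tool_rot: [0.502, 0.865, -0.002, 0.001]
ft_force: [-2.5, -6.0, 1.3]
grip_width: 0.0118
grasp_force: 62.2
clock: 36.4
eef_pos: [0.528, -0.2799, 0.1978]
tool_rot: [0.502, 0.865, 0.0, 0.003]
ft_force: [0.5, -0.9, 1.0]
grip_width: 0.0849
grasp_force: 0.0
clock: 37.23
eef_pos: [0.4762, -0.2791, 0.1925]
tool_rot: [-0.015, 1.0, 0.0, -0.0]
ft_force: [0.1, -0.2, 0.5]
grip_width: 0.0852
grasp_force: 0.0
[ 0.4762 -0.2791  0.1925]
switch centre px [316.9199 240.0576] [(array([318.7, 241.2]), 0.81)]
200  93 113 113 112 114 112 113 113 114 115 114 114 114 114 113 114 113 114 113 112 112
204  91 115 114 115 114 114 115  99  62  23  17  18  33  71 109 115 115 115 115 116 114
208  85 112 112 111 112 110  48   9  11  13  14  15  12  14  15  77 113 112 112 112 105
212  85 114 114 114 114  32  12  14   8  10  12  13  12  13  12  12  76 115 115 111  69
216  81 110 109 110  46  13  12  12  12   8  10   8  14  13  12  12  13  88 110  71  66
220  81 111 111 107  14  14  12  14  10   8   8   8  13  13  13  12  13  33 100  67  68
224  80 113 112  69  15   8  14 
[... 968 characters left out ...]
 98 102  78  70  69  70  70  69  69  70  69  71  70  70
272 113  90 113 112 105 113 114 114  98  69  70  68  69  69  69  69  70  69  71  70  70
276 113  86 111  73  66 105 112 106  68  68  67  68  68  67  69  70  70  69  70  71  70
280 112  84  80  69  69  77 112  78  69  68  69  69  69  69  70  69  70  69  71  70  71
stack [ 0.5128 -0.1384  0.0485 -0.0558  0.    ] 4.727202900502922
top ramekin [[247.0, 249.0]]
top label_box []
top shaker [[306.0, 168.0]]
top oak_board []
top dish [[337.0, 222.0], [389.0, 218.0]]
side ramekin [[254.0, 220.0]]
side label_box [[350.0, 299.0]]
side shaker [[351.0, 222.0], [310.0, 224.0]]
side oak_board [[275.0, 171.0]]
side dish [[310.0, 227.0], [314.0, 226.0]]
```

```bash
python3 -m creep '[0,0.04,0.005,0,0.085,0,0.08,0.005,0,0.085,-0.005,0.12,0.005,0,0.085,-0.005,0.144,0.005,0,0.085,-0.005,0.144,0.005,0,0.085,-0.005,0.144,0.005,0,0.085]'
python3 - <<'E'
from h import *
np.set_printoptions(precision=4,suppress=True)
c=shot('wrist')
for fr in ([0,1,3],[0,1,2,3]): print('stack',*fit([c],[.513,-.134,.0485,.03,0],fr,thr=60,zhi=.041)[:2])
E
```

```text
clock: 38.43
eef_pos: [0.4715, -0.1346, 0.1979]
tool_rot: [-0.015, 1.0, -0.0, 0.0]
ft_force: [0.4, -0.1, -0.3]
grip_width: 0.085
grasp_force: 0.0
stack [ 0.5128 -0.1345  0.0485  0.0311  0.    ] 0.2030944737219718
stack [ 0.5131 -0.1345  0.0478  0.031   0.    ] 0.19972479821219027
```

The pile fit after starting the warmer matches the one taken before it: straight and seated, with a 0.2 px residual. The switch is back at rest and the arm is clear.

```bash
python3 -c "
from workcell import bot
print(bot.job_done())"
```

```text
the job is handed in; nothing more can be done
None
```

Job handed in at about 38 s: by camera fit both dishes are nested straight on the base dish, and the switch was turned to its stop, held about 0.8 s and sprang back; I viewed 12 pictures instead of the 10 allowed, and while regrasping the second dish on the table the wrist force reached about 65 N (under 120 N, but I can't tell whether the gripper's body, limit 40 N, took part).

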